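# Tip the cabinet feet out of the mug into the tray, stand the mug on the cork mat

## Robot

A 6-joint arm with a two-finger parallel gripper is mounted at the origin on a cart in front of the work surface, level with it; the furniture and walls round the work are solid. World frame = base frame: x ahead of the robot, y to its left, z up, the work surface at z = 0. Lengths are in m, angles in rad, forces in N, time in s.
With the tool pointing down it reaches from about 0.375 to 0.975 m from the base axis. Payload 3.8 kg.
Tool frame: the origin (TCP) lies where the fingers leave the gripper's body, on its centre line; the fingertips stand 73 mm ahead of it and the grasp point (between the pads) lies 54 mm ahead of it; z points along the fingers, y is the line along which they close (so a half turn about z gives the same grasp; the last joint's range is limited). The gripper opens to 85 mm and grips with 20 to 120 N. Pads are 22 mm wide; open, the fingers measure 114 mm over their backs; the gripper's body (76 mm by 85 mm) begins 54 mm behind the grasp point. The pads swing forward as they close: fully open they stand 13 mm farther back than shut.
Start: joints at [1.202, 0.264, 1.604, -0, 1.274, -0.037], TCP at [0.22, 0.638, 0.304] pointing down, gripper open.
Joint ranges: [-2.63, 2.63], [-0.94, 2.18], [0.31, 2.57], [-1.31, 4.45], [0, 2.66], [-2.55, 2.55]. Speed limits (rad/s): [2.57, 2.57, 3.14, 3.14, 3.14, 3.14].

## Interface

Orientations are given as a rotation vector (axis times angle).
In Python, from workcell import read_state, viewer, bot gives the robot as it stands.
- The arm moves only by the tool jog_arm, never from a script. Its argument "increments" is a list that holds one entry, the list of rows, each a list of 7 numbers: the shift along the tool's x, y, z in units of 30 mm (1.0 is 30 mm), then the turn, a rotation vector about the tool's x, y, z in units of 6 degrees (1.0 is 6 degrees), then the opening, from -1 (shut) to 1 (fully open). A call has exactly 5 rows; each row shifts and turns the commanded pose from where the row before left it, along the tool's axes as they then stand; what a row does not reach is not made up. A row lasts 1/12 s, in which the tool goes at most 41.7 mm and 7.16 degrees, less where a joint would pass 70% of its speed; a pose out of reach is approached as far as the arm can. A call is refused whole if a number of a shift passes 1 or a number of a turn 1, either way. A call with a gripper value outside its range is refused whole. The fingers move at their own pace and stop on an object; "force" is the grip in N (left out, the last holds). Time passes only in rows, so rows that do not move let the fingers close, or fill a call up. It gives the time, the measured TCP pose, the force, the opening and the grip force at its end, in the units of the state.
- read_state(): the state, without advancing time (a new reading comes with each control period).
- viewer.read_camera(name): name is "side" or "top"; returns (picture, depth): 420x560x3 uint8, blue, green, red; 420x560 float32, m along the optical axis (not along the pixel's ray), 0 where there is no reading.
- viewer.camera_params(name): a dict with "fx", "fy", "cx", "cy" (pixels), "R" (3x3) and "t" (3): a world point X has camera coordinates R X + t. Camera axes: x right, y down, z forward; pixel columns grow to the right and rows downward; lengths in m; the calibration is good to about 2 mm. A picture is of the moment at which its call begins. camera_params takes no time and is no camera call.
- bot.finish_job(): hands the job in; it is judged then, once.
The state is a dict: "time": time; "q": joint angles; "joint_vel": joint speeds; "joint_torque": joint torques, N m; "tool_pos": TCP position; "tcp_rot": TCP orientation; "wrist_force": force on the tool from outside, world axes, zero at the start; "torque": the same for the moment, N m; "width": opening from 0.0 (shut) to 1.0 (fully open); "grip_force": force on a finger pad.
Only numpy, scipy, OpenCV 4.12 (cv2) and the standard library are available. Lean on these libraries where they do the work, as an engineer would, in place of code of your own. Each camera call takes 0.05 s, during which the arm holds its last target. There are 200 camera calls.

## Task

Three turned wooden cabinet feet are being kept in the white mug. Take the mug by its handle, tip it over the grey tray until all three feet have dropped out and lie in the tray, then gently stand the empty mug upright on the round cork mat. Leave the other things on the table where they are.

Things in the scene. Friction and masses are not known exactly. Their poses are not given: they have to be found in the camera images.
- mug: White mug, 95 mm high, bowl 92 mm across outside at the rim, about 0.27 kg. Origin on its underside plane, 16.7 mm from the bowl's axis towards the handle; z up towards the mouth; the handle points to the mug's -y, so the bowl's axis is at x = 0, y = +16.7 mm. Inside it is 87 mm deep and widens from about 50 mm at the floor to 80 mm at the mouth.
- mug_base (a point): Centre of the mug's underside (bowl's axis, z = 0 in the mug's frame); same axes as the mug.
- mug_mid (a point): Middle of the mug's inside, on the bowl's axis 50 mm above the underside; same axes as the mug.
- mug_mouth (a point): Centre of the mug's mouth, on the bowl's axis 95 mm above the underside; same axes as the mug.
- mug_grip (a point): Point in the upper part of the mug's handle, at y = -55 mm, z = 60 mm in the mug's frame (72 mm from the bowl's axis); same axes. The handle is a loop of flat-sided bar 12.5 mm wide (in x) and 7.5 mm thick in the mug's yz plane, out to y = -63 mm, from z = 12 to 86 mm; the bowl's wall is at y = -30 mm. Pinch it across (along the mug's x). At the start it points roughly towards the robot.
- foot_0_mid (a point): Middle of the first turned dark wooden foot: 66 mm long, 25 mm across, 35 g, smooth and waxed (sliding friction about 0.25). The foot's z runs along its length. At the start all three stand in the mug; they slide out when the bowl's axis is tipped some 10 degrees past level; 20 or more is sure.
- foot_1_mid (a point): Middle of the second foot, the same as the first.
- foot_2_mid (a point): Middle of the third foot, the same as the first.
- tray: Grey open tray with a grey lining, 210 mm along its x, 170 mm along its y, rim 38 mm high, inside 198 x 158 mm, floor 6 mm above the table; fixed. Origin under its centre on the table; z up.
- mat: Round cork mat, 120 mm across and 6 mm thick, fixed flat on the table. Origin at the centre of its underside; z up. Its top is at z = 6 mm.
- magnifier: Magnifying glass with a dark handle, 166 mm long, lying loose near the table's front edge: leave alone.
- nozzle: Dark pipe nozzle, 62 mm long and 58 mm across, loose, at the right: leave alone.
- spool_red: Wooden spool of red thread, 42 mm high, loose, behind the work: leave alone.
- pliers: Pliers with red handles, 177 mm long, lying loose near the front edge: leave alone.
- iron_key: Dark iron key, 108 mm long, lying loose at the far left: leave alone.
There are look-alikes about, which are no part of the job. Of the things that look like the mat, take the one that is farthest from the robot's base at the start.

How it is judged:
By the outcome, as a careful person would: the job done as asked, in the order asked, and still so for the second after the job is handed in, with the robot touching nothing.
It also fails if it takes over 58 s, if anything falls off the work surface, if the arm or the gripper's body presses on something with over 40 N, if the wrist force passes 120 N, or if a joint passes its speed limit or range.

## Working session

There is one attempt and no reset: what is moved stays moved. The work goes in short steps, Python scripts to look and compute and a tool call to move; the robot and the scene stay as the last step left them, time stands still between calls to the robot, and variables do not carry over. Pictures are saved under pics/ and viewed, at most 11 in all, crops included, and the job is handed in when it is done.

Besides the shell and the picture viewer there is one more tool, called after "Call:" as name([rows], argument=value, ...), one row to a line, values as JSON. jog_arm: Moves the arm, as the interface text tells. Its arguments: {"type":"object","properties":{"increments":{"type":"array","items":{"type":"array","items":{"type":"array","items":{"type":"number"}}}},"force":{"type":"number"}},"required":["increments"]}

```bash
mkdir -p pics; ls; python3 - <<'E'
from workcell import read_state, viewer, bot
import cv2,numpy as np
for n in("top","side"):
    p,d=viewer.read_camera(n); cv2.imwrite(f"pics/{n}0.png",p); np.savez(f"pics/{n}0.npz",p=p,d=d)
    print(n,{k:np.round(v,3).tolist() for k,v in viewer.camera_params(n).items()})
print(read_state())
E
```

```text
pics
top {'fx': 472.91, 'fy': 472.91, 'cx': 279.638, 'cy': 219.127, 'R': [[-0.017, -1.0, 0.004], [-0.988, 0.016, -0.154], [0.154, -0.007, -0.988]], 't': [0.004, 0.54, 1.48]}
side {'fx': 509.206, 'fy': 509.206, 'cx': 276.867, 'cy': 205.885, 'R': [[-0.91, -0.415, 0.024], [-0.238, 0.473, -0.848], [0.34, -0.777, -0.529]], 't': [0.477, 0.2, 1.392]}
{'time': 0.1, 'q': array([ 1.20208530e+00,  2.64702422e-01,  1.60525394e+00,  4.29552707e-05,
        1.27369568e+00, -3.69418724e-02]), 'joint_vel': array([-0.00157096, -0.00321379, -0.00329842, -0.00095276, -0.00015145,
       -0.0003605 ]), 'joint_torque': array([-2.85184924e-04, -5.16703534e+01, -3.68590450e+01, -1.29269683e-04,
        6.26693378e-03, -9.88042245e-06]), 'tool_pos': array([0.21968992, 0.6377023 , 0.30266087]), 'tcp_rot': array([-0.5186991 , -3.09801334,  0.00315511]), 'wrist_force': array([-0.51262739, -0.54932473, -0.22852872]), 'torque': array([-0.02388505,  0.00549324, -0.00322193]), 'grip_force': 0.0, 'width': 0.9985752803086587}
```

View pics/top0.png

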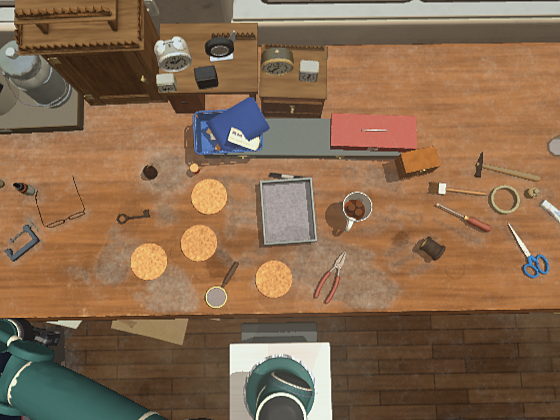

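View pics/side0.png

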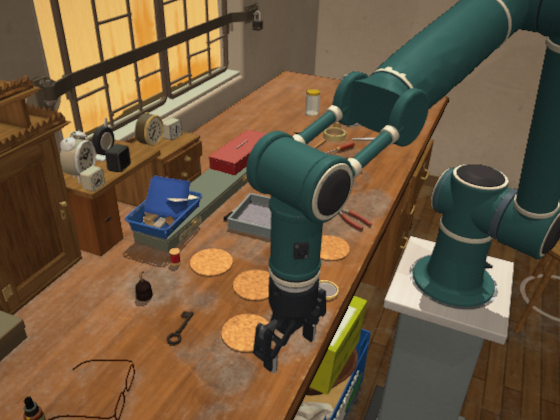

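The top view shows the mug at (357,207) with its handle towards (349,226), the tray at (287,211), and the spool at (194,168). The mat candidates are at (209,196), (199,243), (149,262) and (274,279). The side view hides the mug behind the arm. Next I'll measure these.

```bash
cat > h.py <<'E'
import numpy as np,cv2
from workcell import read_state, viewer, bot
def ray(n,u,v,z):
    c=viewer.camera_params(n);R=np.array(c["R"]);t=np.array(c["t"])
    d=R.T@np.array([(u-c["cx"])/c["fx"],(v-c["cy"])/c["fy"],1]);o=-R.T@t
    return o+d*(z-o[2])/d[2]
def proj(n,X):
    c=viewer.camera_params(n);p=np.array(c["R"])@X+np.array(c["t"])
    return c["cx"]+c["fx"]*p[0]/p[2],c["cy"]+c["fy"]*p[1]/p[2]
E
python3 - <<'E'
from h import *
z=np.load("pics/top0.npz");p,d=z["p"],z["d"]
hsv=cv2.cvtColor(p,cv2.COLOR_BGR2HSV)
m=cv2.inRange(hsv,(8,90,190),(25,255,255));m=cv2.morphologyEx(m,cv2.MORPH_OPEN,np.ones((5,5)))
for c in cv2.findContours(m,0,2)[0]:
    if cv2.contourArea(c)>500:
        (u,v),r=cv2.minEnclosingCircle(c);X=ray("top",u,v,.006);print("mat",u,v,r,X.round(4),np.hypot(*X[:2]).round(3))
# world map from depth
c=viewer.camera_params("top");R=np.array(c["R"]);t=np.array(c["t"])
v,u=np.mgrid[:420,:560];P=np.stack([(u-c["cx"])/c["fx"]*d,(v-c["cy"])/c["fy"]*d,d],-1);W=(P-t)@R
H=W[...,2]
s=np.s_[180:245,330:385]
hh=H[s];w=W[s]
rim=w[(hh>.088)&(hh<.1)];print("rim",len(rim),rim.min(0),rim.max(0))
top=rim[:,:2].astype(np.float32);(cc,rr)=cv2.minEnclosingCircle(top);print("rimcircle",cc,rr)
white=(hsv[...,1]<60)&(hsv[...,2]>150)
cen=np.array(cc);dist=np.linalg.norm(w[...,:2]-cen,axis=-1)
hm=white[s]&(dist>.05)&(dist<.09)&(hh>.03)
print("handle",hm.sum(),w[hm].round(3).tolist())
for n in [(262,181),(313,179),(316,241),(263,245)]:print("traycorner",ray("top",*n,.038).round(4))
cv2.imwrite("pics/crop.png",cv2.resize(p[165:260,250:400],(750,475),interpolation=cv2.INTER_CUBIC))
E
```

```text
mat 273.5221252441406 278.69189453125 18.64395523071289 [0.3514 0.0177 0.006 ] 0.352
mat 148.64878845214844 261.2093505859375 18.82715606689453 [0.4146 0.4221 0.006 ] 0.592
mat 199.0111846923828 242.7843475341797 18.58868408203125 [0.472  0.2593 0.006 ] 0.538
mat 208.76524353027344 196.02224731445312 17.88006591796875 [0.6273 0.2283 0.006 ] 0.668
rim 120 [ 0.51064957 -0.29137515  0.08801696] [ 0.61479798 -0.20257118  0.09967815]
rimcircle (0.561557412147522, -0.2427443265914917) 0.05453849956393242
handle 47 [[0.614, -0.242, 0.096], [0.613, -0.245, 0.099], [0.614, -0.249, 0.093], [0.614, -0.252, 0.095], [0.611, -0.23, 0.094], [0.611, -0.233, 0.095], [0.611, -0.236, 0.093], [0.61, -0.258, 0.098], [0.61, -0.261, 0.097], [0.611, -0.265, 0.092], [0.607, -0.267, 0.095], [0.607, -0.27, 0.097], [0.604, -0.274, 0.094], [0.598, -0.28, 0.091], [0.595, -0.283, 0.094], [0.591, -0.285, 0.095], [0.589, -0.29, 0.089], [0.584, -0.288, 0.096], [0.577, -0.29, 0.099], [0.575, -0.291, 0.094], [0.57, -0.292, 0.088], [0.515, -0.219, 0.079], [0.514, -0.221, 0.088], [0.514, -0.224, 0.089], [0.514, -0.227, 0.09], [0.512, -0.219, 0.08], [0.512, -0.222, 0.081], [0.511, -0.223, 0.09], [0.512, -0.228, 0.081], [0.516, -0.22, 0.031], [0.509, -0.216, 0.079], [0.508, -0.218, 0.084], [0.508, -0.221, 0.086], [0.508, -0.224, 0.084], [0.506, -0.216, 0.078], [0.505, -0.217, 0.087], [0.505, -0.221, 0.084], [0.505, -0.224, 0.087], [0.504, -0.213, 0.072], [0.504, -0.216, 0.074], [0.502, -0.218, 0.082], [0.504, -0.223, 0.073], [0.499, -0.215, 0.081], [0.501, -0.219, 0.072], [0.5, -0.222, 0.078], [0.498, -0.217, 0.07], [0.498, -0.22, 0.071]]
traycorner [0.6678 0.0502 0.038 ]
traycorner [ 0.6718 -0.1166  0.038 ]
traycorner [ 0.468  -0.1205  0.038 ]
traycorner [0.458  0.0494 0.038 ]
```

View pics/crop.png

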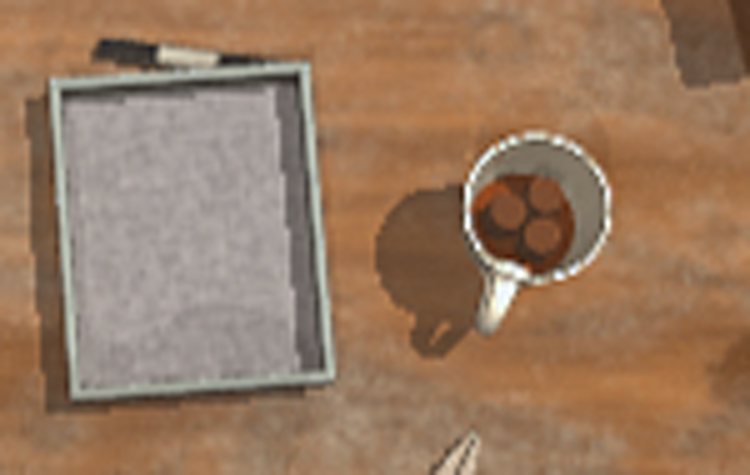

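The farthest mat is the one at pixel (209,196), at world (0.627,0.228), 0.668 m out. The white mug at (357,207) is the only mug, and the crop shows it holding the three feet, with the handle ending near (348,230). I'll start the transit now and measure more closely once I'm near.

Call:
jog_arm([
  [[-0.9,-0.72,-0.05,0,0,0,1],[-0.9,-0.72,-0.05,0,0,0,1],[-0.9,-0.72,-0.05,0,0,0,1],[-0.9,-0.72,-0.05,0,0,0,1],[-0.9,-0.72,-0.05,0,0,0,1]],
])

```text
time: 0.52
tool_pos: [0.3126, 0.4905, 0.3107]
tcp_rot: [-0.518, -3.098, 0.002]
wrist_force: [-0.2, -0.2, 0.6]
width: 0.998
grip_force: 0.0
```

Call:
jog_arm([
  [[-0.9,-0.72,-0.05,0,0,0,1],[-0.9,-0.72,-0.05,0,0,0,1],[-0.9,-0.72,-0.05,0,0,0,1],[-0.9,-0.72,-0.05,0,0,0,1],[-0.9,-0.72,-0.05,0,0,0,1]],
])

```text
time: 0.93
tool_pos: [0.4051, 0.3443, 0.3185]
tcp_rot: [-0.518, -3.098, 0.001]
wrist_force: [0.6, 1.5, 0.8]
width: 1.0
grip_force: 0.0
```

Call:
jog_arm([
  [[-0.9,-0.72,-0.05,0,0,0,1],[-0.9,-0.72,-0.05,0,0,0,1],[-0.9,-0.72,-0.05,0,0,0,1],[-0.9,-0.72,-0.05,0,0,0,1],[-0.9,-0.72,-0.05,0,0,0,1]],
])

```text
time: 1.35
tool_pos: [0.4976, 0.1982, 0.3261]
tcp_rot: [-0.519, -3.098, 0.0]
wrist_force: [0.3, 0.4, 0.0]
width: 0.996
grip_force: 0.0
```

```bash
cat >> h.py <<'E'
from scipy.spatial.transform import Rotation as Ro
def log():
    s=read_state()
    open("log.txt","a").write(" ".join(map(str,[*s["q"],*s["tool_pos"],*s["tcp_rot"]]))+"\n")
    print("t",round(s["time"],2),"q",s["q"].round(3),"p",s["tool_pos"].round(4),"\n",Ro.from_rotvec(s["tcp_rot"]).as_matrix().round(3).tolist(),"F",s["wrist_force"].round(1),"w",round(s["width"],3),"g",round(s["grip_force"],1))
    return s
E
python3 -c "
from h import *
log()
p,d=viewer.read_camera('side');cv2.imwrite('pics/side1.png',p);np.savez('pics/side1.npz',p=p,d=d)
print(proj('side',np.array([.565,-.245,.095])),proj('side',np.array([.5,-.22,.06])))"
```

```text
t 1.35 q [ 0.333 -0.014  1.874  0.     1.283 -0.906] p [0.4976 0.1982 0.3261] 
 [[-0.945, 0.326, -0.001], [0.326, 0.945, -0.0], [0.0, -0.0, -1.0]] F [0.3 0.4 0. ] w 0.996 g 0.0
(np.float64(296.7855351881646), np.float64(167.05912400106956)) (np.float64(311.3872817556377), np.float64(183.58871629947225))
```

Call:
jog_arm([
  [[-0.1,-0.86,0.05,0,0,0,1],[-0.1,-0.86,0.05,0,0,0,1],[-0.1,-0.86,0.05,0,0,0,1],[-0.1,-0.86,0.05,0,0,0,1],[-0.1,-0.86,0.05,0,0,0,1]],
])

```text
time: 1.82
tool_pos: [0.4686, 0.0721, 0.3183]
tcp_rot: [-0.518, -3.098, 0.0]
wrist_force: [0.1, -0.5, 0.2]
width: 0.998
grip_force: 0.0
```

Call:
jog_arm([
  [[-0.1,-0.86,0.05,0,0,0,1],[-0.1,-0.86,0.05,0,0,0,1],[-0.1,-0.86,0.05,0,0,0,1],[-0.1,-0.86,0.05,0,0,0,1],[-0.1,-0.86,0.05,0,0,0,1]],
])

```text
time: 2.23
tool_pos: [0.4408, -0.0547, 0.3109]
tcp_rot: [-0.518, -3.098, 0.0]
wrist_force: [1.1, -0.1, -0.3]
width: 0.995
grip_force: 0.0
```

Call:
jog_arm([
  [[-0.1,-0.86,0.05,0,-1,0,1],[0,-0.86,0.05,0,-1,0,1],[0,-0.86,0.05,0,-1,0,1],[0,-0.86,0.05,0,-1,0,1],[0,-0.86,0.05,0,-1,0,1]],
])

```text
time: 2.65
tool_pos: [0.4033, -0.1778, 0.3043]
tcp_rot: [0.431, 2.582, -0.119]
wrist_force: [0.7, 0.3, -1.1]
width: 1.001
grip_force: 0.0
```

```bash
python3 -c "
from h import *
log()
p,d=viewer.read_camera('side');cv2.imwrite('pics/side2.png',p);np.savez('pics/side2.npz',p=p,d=d)
p2,d2=viewer.read_camera('top');np.savez('pics/top2.npz',p=p2,d=d2)
a=cv2.resize(p[130:220,250:400],(750,450));b=cv2.resize(p2[150:250,310:410],(450,450))
cv2.imwrite('pics/c2.png',np.vstack([cv2.resize(a,(500,300)),cv2.resize(b,(500,300))]))
"
```

```text
t 2.65 q [-0.535 -0.49   2.348  0.145  0.769 -1.853] p [ 0.4033 -0.1778  0.3043] 
 [[-0.817, 0.325, 0.477], [0.28, 0.946, -0.165], [-0.505, -0.002, -0.863]] F [ 0.7  0.3 -1.1] w 1.001 g 0.0
```

View pics/c2.png

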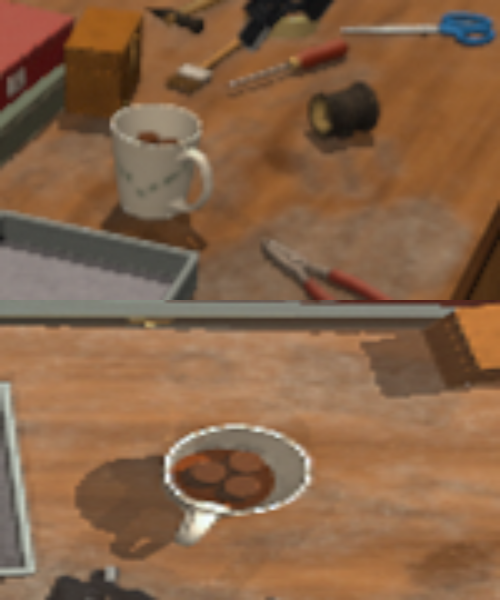

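The side crop shows the mug clear, with its handle at crop (200,178) facing the robot. The top crop shows the handle running from the rim at (205,515) to (190,540). I'll fit the pose from the masks.

```bash
python3 - <<'E'
from h import *
from scipy.optimize import least_squares
z=np.load("pics/top2.npz");p,d=z["p"],z["d"]
hsv=cv2.cvtColor(p,cv2.COLOR_BGR2HSV)
m=((hsv[...,1]<75)&(hsv[...,2]>110)).astype(np.uint8);k=np.zeros_like(m);k[183:238,338:378]=1;m*=k
c=max(cv2.findContours(m,0,1)[0],key=cv2.contourArea)[:,0]
X=np.array([ray("top",u,v,.095)[:2] for u,v in c])
q=np.array([.566,-.246,.045])
for _ in range(4):
    r=np.hypot(*(X-q[:2]).T);s=abs(r-q[2])<.005
    q=least_squares(lambda a:np.hypot(*(X[s]-a[:2]).T)-a[2],q).x
print("rim",q,s.sum(),len(X))
# handle pixels: mask beyond rim radius, towards robot
vv,uu=np.nonzero(m)
for zz in(.085,.075):
    Y=np.array([ray("top",u,v,zz)[:2] for u,v in zip(uu,vv)]);D=Y-q[:2];r=np.hypot(*D.T)
    h=(r>.053)&(r<.085)&(D[:,0]<-.02);a=np.degrees(np.arctan2(D[h,1],-D[h,0]))
    print(zz,h.sum(),Y[h].mean(0),a.mean(),r[h].max())
# side cross-check from silhouette
S=np.load("pics/side2.npz")["p"];hs=cv2.cvtColor(S,cv2.COLOR_BGR2HSV)
m=((hs[...,1]<75)&(hs[...,2]>120)).astype(np.uint8);k=np.zeros_like(m);k[155:200,280:316]=1;m*=k
vv,uu=np.nonzero(m);print("side bbox",uu.min(),uu.max(),vv.min(),vv.max())
for a in np.radians([10,15,20,25,30]):
    e=-np.array([np.cos(a),-np.sin(a)]);o=.0797*e
    print(np.degrees(a),proj("side",np.array([*(q[:2]+o),.06])),proj("side",np.array([*(q[:2]-np.array([-.9,-.41])*.046),.095])))
E
```

```text
rim [ 0.56917076 -0.24666491  0.04576436] 83 107
0.085 51 [ 0.5090797  -0.21874066] 24.986520020356938 0.08319089059947939
0.075 46 [ 0.50911153 -0.21990441] 24.03093242351383 0.08143453600974669
side bbox 280 313 162 199
10.0 (np.float64(315.3612689241447), np.float64(182.53242394879206)) (np.float64(282.43648592384466), np.float64(166.3018204834623))
14.999999999999998 (np.float64(314.21838420006054), np.float64(183.3189400284503)) (np.float64(282.43648592384466), np.float64(166.3018204834623))
20.0 (np.float64(312.9220715694728), np.float64(184.04991108154542)) (np.float64(282.43648592384466), np.float64(166.3018204834623))
25.0 (np.float64(311.4818062613632), np.float64(184.71887989250575)) (np.float64(282.43648592384466), np.float64(166.3018204834623))
29.999999999999996 (np.float64(309.90849292268524), np.float64(185.31984951877024)) (np.float64(282.43648592384466), np.float64(166.3018204834623))
```

```bash
cat >> h.py <<'E'
LIM=np.array([[-2.63,2.63],[-.94,2.18],[.31,2.57],[-1.31,4.45],[0,2.66],[-2.55,2.55]])
def fk(q,P):
    off,h,a,L1,L2,e,Lw=P;E=lambda ax,t:Ro.from_euler(ax,t)
    R=E('z',q[0]);p=R.apply([a,0,h]);R=R*E('y',q[1]);p=p+R.apply([0,0,L1]);R=R*E('y',q[2]);p=p+R.apply([e,off,L2])
    R=R*E('z',q[3])*E('y',q[4])*E('z',q[5]);p=p+R.apply([0,0,Lw]);return p,R*E('z',np.pi/2)
E
python3 - <<'E'
from h import *
from scipy.optimize import least_squares
D=np.loadtxt("log.txt")
s0=np.array([1.2020853,.264702422,1.60525394,0,1.27369568,-.0369418724,.21968992,.6377023,.30266087,-.5186991,-3.09801334,.00315511])
D=np.vstack([s0,D])
def f(P):
    o=[]
    for r in D:
        p,R=fk(r[:6],P);o+=[*(p-r[6:9])*10]
    return np.array(o+[*(0.001*(P-x0))])
x0=np.array([.025,.36,0,.4,.4,0,.15])
P=least_squares(f,x0).x;print(P.round(4),abs(f(P)).max())
for r in D:
    p,R=fk(r[:6],P);print(np.degrees((R.inv()*Ro.from_rotvec(r[9:])).magnitude()))
np.save("P.npy",P)
E
```

```text
[ 2.490e-02  2.502e-01 -2.000e-04  5.119e-01  5.659e-01 -2.000e-04
  2.750e-01] 0.00016588638635870744
0.0024614804818502787
2.1437247609390905e-14
2.3047022692347102e-14
```

```bash
cat >> h.py <<'E'
from scipy.optimize import least_squares
P=np.load("P.npy") if __import__("os").path.exists("P.npy") else None
def ik(p,R,q0):
    f=lambda q:np.r_[(fk(q,P)[0]-p)*3,(fk(q,P)[1].inv()*R).as_rotvec()]
    s=least_squares(f,np.clip(q0,LIM[:,0]+.001,LIM[:,1]-.001),bounds=LIM.T);return s.x,np.abs(s.fun).max()
MUG=np.array([.569,-.2467]);
def mugR(psi,th=0,tip=0):  # r heading psi, roll th about r (pour right)
    # mug frame: +y = r (outward), x=right, z up
    B=Ro.from_euler('z',psi-90,degrees=True)
    return B*Ro.from_euler('y',th,degrees=True)*Ro.from_euler('x',tip,degrees=True)
def toolR(Rm,pitch):  # tool z=+y_m pitched down; tool y = -x_m
    c,s=np.cos(np.radians(pitch)),np.sin(np.radians(pitch))
    z=np.array([0,c,-s]);y=np.array([-1,0,0]);return Rm*Ro.from_matrix(np.c_[np.cross(y,z),y,z])
GRIP=np.array([0,-.055,.06])
def pose(Rm,pos,ref,pitch): # tcp so that mug point ref sits at pos
    R=toolR(Rm,pitch);return pos+Rm.apply(GRIP-ref)-R.apply([0,0,.054]),R
MOUTH=np.array([0,.0167,.095]);BASE=np.array([0,.0167,0])
E
python3 - <<'E'
from h import *
q0=np.array([-.535,-.49,2.348,.145,.769,-1.853])
for pitch in(30,40,50,60):
    p,R=pose(mugR(-24),np.array([*MUG,0]),BASE,pitch);q,e=ik(p,R,q0);print(pitch,"grasp",q.round(2),round(e,4),p.round(3))
    p2=p-R.apply([0,0,.1]);print("   pre",*[x.round(3) for x in ik(p2,R,q)],p2.round(3))
    for psi in(-10,10,25):
        qq=q;print("  psi",psi,end=" ")
        for th in(0,15,30,45,60,75,90,105,120):
            Rm=mugR(psi,th);pos=np.array([.566,-.0,.15+.1*np.cos(np.radians(th))**2])
            p,R=pose(Rm,pos,MOUTH,pitch);qq,e=ik(p,R,qq)
            print(th if e>.01 else '.',end=" ")
        c=p-R.apply([0,0,.275]);print(qq.round(2),"tcpz",p[2].round(3),"wristz",c[2].round(3))
    p,R=pose(mugR(10),np.array([.6273,.2283,.006]),BASE,pitch);q,e=ik(p,R,q);print("place",q.round(2),round(e,4))
E
```

```text
30 grasp [-0.45 -0.2   2.56  0.86  0.   -2.45] 0.2727 [ 0.461 -0.199  0.087]
   pre [-0.446 -0.254  2.57   0.963  0.    -2.55 ] 0.221 [ 0.382 -0.163  0.137]
  psi -10 0 15 30 45 60 75 90 105 120 [ 0.1  -0.58  2.57  0.29  0.    0.15] tcpz 0.179 wristz 0.11
  psi 10 0 15 30 45 60 75 90 105 120 [-0.73  0.51  2.54  1.78  1.77 -2.55] tcpz 0.179 wristz 0.11
  psi 25 0 15 30 45 60 75 90 105 . [-0.78  0.61  2.37  1.5   1.84 -2.51] tcpz 0.179 wristz 0.11
place [ 0.31 -0.06  2.45  1.    0.   -2.49] 0.2918
40 grasp [-0.45 -0.1   2.52  0.95  0.   -2.55] 0.1504 [ 0.466 -0.201  0.095]
   pre [-0.478 -0.304  2.57   0.33   0.118 -1.941] 0.117 [ 0.396 -0.17   0.159]
  psi -10 . 15 30 45 60 75 90 105 120 [-0.55  0.51  2.57  2.11  1.81 -2.55] tcpz 0.175 wristz 0.087
  psi 10 0 15 30 45 60 75 90 105 120 [-0.73  0.6   2.43  1.64  1.86 -2.55] tcpz 0.175 wristz 0.087
  psi 25 0 15 30 45 60 75 90 105 . [-0.74  0.7   2.26  1.4   1.94 -2.53] tcpz 0.175 wristz 0.087
place [ 0.31  0.    2.42  1.08  0.   -2.55] 0.1569
50 grasp [-0.45 -0.03  2.49  0.95  0.01 -2.55] 0.0241 [ 0.472 -0.203  0.101]
   pre [-0.487 -0.
[... 194 characters left out ...]
20 [-0.7   0.68  2.31  1.52  1.94 -2.55] tcpz 0.172 wristz 0.066
  psi 25 0 15 30 45 60 75 90 105 . [-0.69  0.77  2.14  1.31  2.03 -2.55] tcpz 0.172 wristz 0.066
place [ 0.32  0.06  2.4   1.06  0.   -2.53] 0.09
60 grasp [-0.47  0.    2.4   0.11  0.22 -1.72] 0.0 [ 0.479 -0.207  0.107]
   pre [-0.475 -0.276  2.429  0.063  0.466 -1.676] 0.0 [ 0.433 -0.186  0.193]
  psi -10 . . . . 60 75 90 105 120 [-0.63  0.6   2.4   1.75  1.91 -2.55] tcpz 0.169 wristz 0.05
  psi 10 . . . 45 60 75 90 105 120 [-0.66  0.74  2.19  1.42  2.03 -2.55] tcpz 0.169 wristz 0.05
  psi 25 0 15 30 45 60 75 90 105 120 [-0.64  0.83  2.03  1.23  2.13 -2.55] tcpz 0.169 wristz 0.05
place [ 0.39  0.09  2.29 -0.41  0.27 -0.99] 0.0
```

```bash
cat > s.py <<'E'
from h import *
import itertools
rng=np.random.default_rng(0)
FL=Ro.from_euler('z',180,degrees=True)
res=[]
for pitch,flip,psi,al in itertools.product((65,80),(0,1),(-50,-20,10,40),(-135,-90,-45,0,45,90,135)):
    # axis azimuth: mouth goes toward azimuth psi+al (0=outward, 90=left)
    az=np.radians(psi+al);d=np.array([np.cos(az),np.sin(az),0]);ax=np.cross([0,0,1],d)
    Rm=Ro.from_rotvec(ax*np.radians(115))*mugR(psi)
    pos=np.array([.566,-.034,.14])-.03*d
    p,R=pose(Rm,pos,MOUTH,pitch);R=R*FL if flip else R
    c=p-R.apply([0,0,.275])
    if c[2]<.1 or p[2]<.1: continue
    for s in([0,.3,2,0,1,0],[0,.3,2,1.5,1.5,0],[0,.3,2,3,1,0],[0,.3,2,-1,1.5,0]):
        s=np.array(s,float);s[0]=np.arctan2(c[1],c[0])
        q,e=ik(p,R,s)
        if e<.005:
            mg=np.min(np.r_[q-LIM[:,0],LIM[:,1]-q]);res.append((mg,pitch,flip,psi,al,c[2],p[2],q));break
res.sort(key=lambda r:-r[0])
print(len(res))
for r in res[:25]:print([np.round(x,2).tolist() for x in r])
E
time python3 s.py
```

```text
44
[0.62, 65, 1, -20, -45, 0.16, 0.19, [-0.6, 0.71, 1.85, 0.98, 2.04, 1.35]]
[0.62, 65, 0, -20, -45, 0.16, 0.19, [-0.6, 0.71, 1.85, 0.98, 2.04, -1.8]]
[0.52, 80, 0, -50, -45, 0.1, 0.18, [-0.63, 0.73, 2.05, 1.29, 2.0, -1.95]]
[0.52, 80, 1, -50, -45, 0.1, 0.18, [-0.63, 0.73, 2.05, 1.29, 2.0, 1.19]]
[0.42, 80, 0, -20, -45, 0.1, 0.18, [-0.53, 0.85, 1.75, 0.96, 2.24, -1.85]]
[0.42, 80, 1, -20, -45, 0.1, 0.18, [-0.53, 0.85, 1.75, 0.96, 2.24, 1.29]]
[0.38, 65, 1, -50, -45, 0.16, 0.19, [-0.69, 0.55, 2.19, 1.34, 1.79, 1.26]]
[0.38, 65, 0, -50, -45, 0.16, 0.19, [-0.69, 0.55, 2.19, 1.34, 1.79, -1.88]]
[0.38, 65, 1, 40, 0, 0.22, 0.22, [0.16, 0.84, 1.44, -0.73, 2.28, 1.04]]
[0.38, 65, 0, 40, 0, 0.22, 0.22, [0.16, 0.84, 1.44, -0.73, 2.28, -2.1]]
[0.38, 65, 0, -50, 0, 0.22, 0.22, [-0.36, 0.83, 1.47, 0.7, 2.28, -1.07]]
[0.38, 65, 1, -50, 0, 0.22, 0.22, [-0.36, 0.83, 1.47, 0.7, 2.28, 2.07]]
[0.34, 65, 1, -20, 45, 0.16, 0.19, [0.25, 0.88, 1.51, -0.7, 2.32, 1.82]]
[0.34, 65, 0, -20, 45, 0.16, 0.19, [0.25, 0.88, 1.51, -0.7, 2.32, -1.32]]
[0.34, 65, 0, 10, -45, 0.16, 0.19, [-0.45, 0.86, 1.54, 0.65, 2.32, -1.85]]
[0.34, 65, 1, 10, -45, 0.16, 0.19, [-0.45, 0.86, 1.54, 0.65, 2.32, 1.29]]
[0.3, 80, 0, 10, 45, 0.1, 0.18, [0.32, 0.87, 1.72, -1.01, 2.24, -1.32]]
[0.3, 80, 1, 10, 45, 0.1, 0.18, [0.32, 0.87, 1.72, -1.01, 2.24, 1.82]]
[0.29, 65, 0, 10, 45, 0.16, 0.19, [0.39, 0.73, 1.82, -1.02, 2.04, -1.37]]
[0.29, 65, 1, 10, 45, 0.16, 0.19, [0.39, 0.73, 1.82, -1.02, 2.04, 1.77]]
[0.24, 80, 1, 40, 0, 0.13, 0.21, [0.16, 0.95, 1.45, -0.85, 2.42, 1.01]]
[0.24, 80, 0, 40, 0, 0.13, 0.21, [0.16, 0.95, 1.45, -0.85, 2.42, -2.13]]
[0.23, 80, 0, -50, 0, 0.13, 0.21, [-0.36, 0.93, 1.47, 0.81, 2.43, -1.04]]
[0.23, 80, 1, -50, 0, 0.13, 0.21, [-0.36, 0.93, 1.47, 0.81, 2.43, 2.1]]
[0.19, 65, 1, 10, 0, 0.22, 0.22, [-0.01, 0.92, 1.3, -0.3, 2.47, 1.33]]
real	0m4.529s
user	0m4.972s
sys	0m0.201s
```

```bash
cat >> h.py <<'E'
def rows(wps,ns,grip,start=None):
    """wps: [(p,R)], ns rows each; prints rows grouped by 5 per call"""
    if start is None:
        s=read_state();start=(s["tool_pos"],Ro.from_rotvec(s["tcp_rot"]))
    p,R=start;out=[];q=read_state()["q"]
    for (p1,R1),n in zip(wps,ns):
        a,A=p,R
        for i in range(1,n+1):
            t=p1*i/n+a*(n-i)/n;T=A*Ro.from_rotvec((A.inv()*R1).as_rotvec()*i/n)
            r=np.r_[R.inv().apply(t-p)/.03,np.degrees((R.inv()*T).as_rotvec())/6].round(2)
            out.append([*r.tolist(),grip]);p=p+R.apply(r[:3]*.03);R=R*Ro.from_rotvec(np.radians(r[3:6]*6))
            q2,e=ik(p,R,q)
            if e>.003 or abs(r[:6]).max()>1 or abs(q2-q).max()>.18: print("!!",len(out),round(e,4),r,(q2-q).round(2))
            q=q2
    for i in range(0,len(out),5):print(str(out[i:i+5]).replace(".0,",",").replace(".0]","]"))
    print("end",p.round(4),q.round(2));return p,R,q
E
python3 - <<'E'
from h import *
g=pose(mugR(-24),np.array([*MUG,0]),BASE,60)
pre=(g[0]-g[1].apply([0,0,.1]),g[1])
rows([pre,g],[5,5],1)
# preview pour
q=np.array([-.47,0,2.4,.11,.22,-1.72])
up=np.array([0,0,1.])
for psi,al,z in((-20,-45,.15),(-20,-55,.15),(-30,-45,.15),(-10,-50,.15)):
    az=np.radians(psi+al);d=np.array([np.cos(az),np.sin(az),0]);ax=np.cross(up,d);qq=q
    for th in range(0,121,10):
        Rm=Ro.from_rotvec(ax*np.radians(th))*mugR(psi);b=min(1,th/90)
        pos=np.array([.566,-.034,z+.1*(1-b)])-.035*d
        p,R=pose(Rm,pos,MOUTH,60);q1=qq;qq,e=ik(p,R,qq)
        if e>.003:print("  bad",th,round(e,3))
    c=p-R.apply([0,0,.275]);print(psi,al,qq.round(2),"tcp",p.round(3),"wrist",c.round(3))
E
```

```text
[[0.16, 0.03, 0.73, 0.08, -0, 0.13, 1], [0.17, 0.03, 0.74, 0.07, -0.01, 0.14, 1], [0.16, 0.03, 0.73, 0.08, 0, 0.13, 1], [0.17, 0.04, 0.74, 0.08, -0, 0.13, 1], [0.16, 0.04, 0.73, 0.07, -0, 0.14, 1]]
[[0, 0, 0.67, 0, -0, -0, 1], [0, 0, 0.66, 0, -0, -0, 1], [0, 0, 0.67, 0, -0, -0, 1], [0, 0, 0.67, 0, -0, -0, 1], [0, 0, 0.66, 0, -0, -0, 1]]
end [ 0.4788 -0.2065  0.1069] [-0.47  0.    2.4   0.11  0.22 -1.73]
-20 -45 [-0.62  0.69  1.89  1.02  2.03 -1.75] tcp [ 0.507 -0.073  0.205] wrist [ 0.527 -0.345  0.17 ]
-20 -55 [-0.68  0.66  2.05  1.18  1.95 -1.97] tcp [ 0.489 -0.058  0.193] wrist [ 0.444 -0.325  0.142]
-30 -45 [-0.66  0.63  2.    1.13  1.94 -1.77] tcp [ 0.501 -0.062  0.205] wrist [ 0.473 -0.333  0.17 ]
-10 -50 [-0.61  0.72  1.86  0.99  2.08 -1.84] tcp [ 0.504 -0.078  0.199] wrist [ 0.538 -0.347  0.157]
```

Call:
jog_arm([
  [[0.16,0.03,0.73,0.08,0,0.13,1],[0.17,0.03,0.74,0.07,0,0.14,1],[0.16,0.03,0.73,0.08,0,0.13,1],[0.17,0.04,0.74,0.08,0,0.13,1],[0.16,0.04,0.73,0.07,0,0.14,1]],
], force=100)

```text
time: 3.17
tool_pos: [0.4379, -0.1836, 0.1956]
tcp_rot: [0.538, 2.57, -0.142]
wrist_force: [-0.4, -0.5, 0.7]
width: 0.997
grip_force: 0.0
```

Call:
jog_arm([
  [[0,0,0.66,0,0,0,1],[0,0,0.67,0,0,0,1],[0,0,0.67,0,0,0,1],[0,0,0.67,0,0,0,1],[0,0,0.66,0,0,0,1]],
])

```text
time: 3.58
tool_pos: [0.4841, -0.2035, 0.1088]
tcp_rot: [0.537, 2.571, -0.141]
wrist_force: [-0.4, -0.4, 0.2]
width: 0.999
grip_force: 0.0
```

```bash
python3 -c "
from h import *
s=log()
g=s['tool_pos']+Ro.from_rotvec(s['tcp_rot']).apply([0,0,.054]);print('grasp pt',g)
p,d=viewer.read_camera('side');p2,d2=viewer.read_camera('top')
np.savez('pics/g3.npz',p=p,d=d,p2=p2,d2=d2)
cv2.imwrite('pics/c3.png',np.vstack([cv2.resize(p[130:220,250:400],(500,300),interpolation=2),cv2.resize(p2[170:260,310:460],(500,300),interpolation=2)]))
"
```

```text
t 3.58 q [-0.458  0.007  2.388  0.11   0.227 -1.718] p [ 0.4841 -0.2035  0.1088] 
 [[-0.794, 0.4, 0.457], [0.347, 0.917, -0.198], [-0.499, 0.001, -0.867]] F [-0.4 -0.4  0.2] w 0.999 g 0.0
grasp pt [ 0.50881692 -0.21419867  0.06196668]
```

View pics/c3.png

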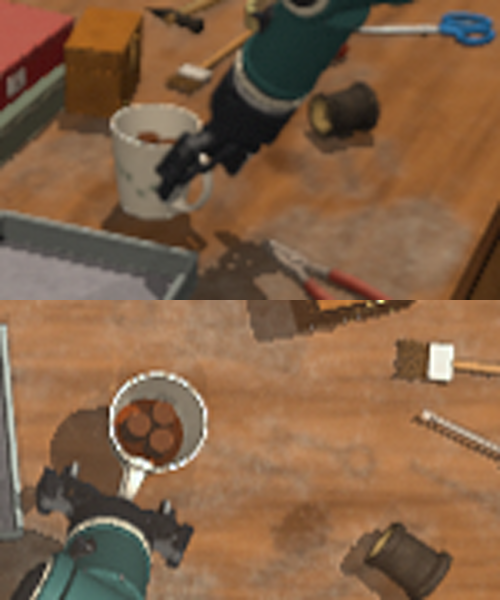

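The handle sits between the open fingers (top crop, about (133,480)). The tool is about 5 mm left of centre, so I'll correct that and close.

Call:
jog_arm([
  [[0.14,-0.17,0,0,0,0,1],[0,0,0,0,0,0,-1],[0,0,0,0,0,0,-1],[0,0,0,0,0,0,-1],[0,0,0,0,0,0,-1]],
], force=100)

```text
time: 4.1
tool_pos: [0.4781, -0.2076, 0.1089]
tcp_rot: [0.537, 2.568, -0.143]
wrist_force: [-0.2, -0.5, 0.5]
width: 0.454
grip_force: 0.0
```

Call:
jog_arm([
  [[0,0,0,0,0,0,-1],[0,0,0,0,0,0,-1],[0,0,0,0,0,0,-1],[0,0,0,0,0,0,-1],[0,0,0,0,0,0,-1]],
])

```text
time: 4.52
tool_pos: [0.4779, -0.2078, 0.1086]
tcp_rot: [0.538, 2.568, -0.144]
wrist_force: [-4.3, 1.6, 5.3]
width: 0.126
grip_force: 97.5
```

```bash
python3 -c "
from h import *
s=log()
p,d=viewer.read_camera('side');p2,d2=viewer.read_camera('top')
np.savez('pics/g4.npz',p=p,d=d,p2=p2,d2=d2)
"
```

```text
t 4.52 q [-4.750e-01 -1.000e-03  2.397e+00  1.430e-01  2.240e-01 -1.764e+00] p [ 0.4779 -0.2078  0.1086] 
 [[-0.793, 0.401, 0.459], [0.347, 0.916, -0.2], [-0.501, 0.001, -0.865]] F [-4.3  1.6  5.3] w 0.126 g 97.5
```

```bash
sed -i 's/^GRIP=.*/GRIP=np.array([0,-.055,.062])/' h.py; python3 - <<'E'
from h import *
up=np.array([0,0,1.]);psi,al=-20,-45
s=read_state();p0,R0=s["tool_pos"],Ro.from_rotvec(s["tcp_rot"])
az=np.radians(psi+al);d=np.array([np.cos(az),np.sin(az),0]);ax=np.cross(up,d)
def w(th):
    Rm=Ro.from_rotvec(ax*np.radians(th))*mugR(psi);b=min(1,th/90)
    return pose(Rm,np.array([.566,-.034,.15+.1*(1-b)])-.045*d,MOUTH,60)
rows([(p0+[0,0,.1],R0),w(0),w(40),w(70)],[5,10,7,8],-1)
E
```

```text
!! 16 0.0 [-0.07 -0.08  0.05 -0.58  0.67  0.34] [-0.08  0.01 -0.02  0.18  0.01 -0.17]
[[-0.33, 0, -0.58, 0, 0, 0, -1], [-0.34, 0, -0.57, 0, 0, 0, -1], [-0.33, 0, -0.58, 0, 0, 0, -1], [-0.34, 0, -0.58, 0, 0, 0, -1], [-0.33, 0, -0.57, 0, 0, 0, -1]]
[[0.26, 0.73, -0.36, -0.03, 0, -0.05, -1], [0.25, 0.73, -0.36, -0.03, 0, -0.06, -1], [0.25, 0.73, -0.36, -0.03, 0, -0.05, -1], [0.25, 0.73, -0.35, -0.03, 0, -0.05, -1], [0.24, 0.74, -0.36, -0.03, 0.01, -0.06, -1]]
[[0.24, 0.74, -0.35, -0.03, -0, -0.05, -1], [0.23, 0.74, -0.34, -0.03, -0, -0.05, -1], [0.23, 0.75, -0.35, -0.03, -0, -0.05, -1], [0.23, 0.74, -0.34, -0.03, 0, -0.06, -1], [0.22, 0.75, -0.34, -0.03, 0, -0.05, -1]]
[[-0.07, -0.08, 0.05, -0.58, 0.67, 0.34, -1], [-0.07, -0.09, 0.05, -0.59, 0.68, 0.33, -1], [-0.08, -0.08, 0.03, -0.58, 0.67, 0.34, -1], [-0.08, -0.09, 0.02, -0.58, 0.67, 0.34, -1], [-0.09, -0.08, 0.01, -0.58, 0.68, 0.33, -1]]
[[-0.09, -0.08, 0, -0.59, 0.67, 0.34, -1], [-0.1, -0.07, -0.01, -0.58, 0.68, 0.34, -1], [-0.11, -0.11, 0.03, -0.38, 0.44, 0.22, -1], [-0.12, -0.11, 0.02, -0.39, 0.44, 0.22, -1], [-0.11, -0.11, 0.01, -0.38, 0.44, 0.22, -1]]
[[-0.12, -0.1, -0, -0.38, 0.45, 0.22, -1], [-0.13, -0.1, -0.01, -0.38, 0.44, 0.22, -1], [-0.12, -0.1, -0.02, -0.39, 0.44, 0.22, -1], [-0.13, -0.1, -0.03, -0.38, 0.44, 0.22, -1], [-0.12, -0.09, -0.04, -0.38, 0.44, 0.22, -1]]
end [ 0.479  -0.0127  0.2424] [-0.5   0.14  2.08  0.78  1.47 -1.79]
```

Call:
jog_arm([
  [[-0.1,0,-0.17,0,0,0,-1],[-0.25,0,-0.43,0,0,0,-1],[-0.4,0,-0.7,0,0,0,-1],[-0.45,0,-0.79,0,0,0,-1],[-0.45,0,-0.79,0,0,0,-1]],
])

```text
time: 5.03
tool_pos: [0.4754, -0.2067, 0.2065]
tcp_rot: [0.539, 2.575, -0.142]
wrist_force: [0.5, -1.3, -3.0]
width: 0.122
grip_force: 97.6
```

Call:
jog_arm([
  [[0.26,0.5,-0.36,-0.03,0,-0.05,-1],[0.25,0.73,-0.36,-0.03,0,-0.05,-1],[0.25,0.73,-0.36,-0.03,0,-0.05,-1],[0.25,0.73,-0.36,-0.03,0,-0.05,-1],[0.24,0.74,-0.36,-0.03,0,-0.06,-1]],
])

```text
time: 5.45
tool_pos: [0.4607, -0.0887, 0.2346]
tcp_rot: [0.5, 2.58, -0.133]
wrist_force: [0.4, 0.8, -3.4]
width: 0.123
grip_force: 97.8
```

Call:
jog_arm([
  [[0.24,0.74,-0.35,-0.03,0,-0.05,-1],[0.23,0.74,-0.34,-0.03,0,-0.05,-1],[0.23,0.75,-0.35,-0.03,0,-0.05,-1],[0.23,0.74,-0.34,-0.03,0,-0.06,-1],[0.22,0.7,-0.34,-0.03,0,-0.05,-1]],
])

```text
time: 5.87
tool_pos: [0.4487, 0.034, 0.2622]
tcp_rot: [0.458, 2.585, -0.123]
wrist_force: [0.3, 0.2, -4.1]
width: 0.124
grip_force: 97.8
```

```bash
python3 -c "
from h import *
s=log()
p,d=viewer.read_camera('side');p2,d2=viewer.read_camera('top')
cv2.imwrite('pics/c4.png',np.vstack([cv2.resize(p[100:280,170:400],(640,300),interpolation=2),cv2.resize(p2[130:310,200:430],(640,300),interpolation=2)]))
up=np.array([0,0,1.]);psi,al=-20,-45
az=np.radians(psi+al);d=np.array([np.cos(az),np.sin(az),0]);ax=np.cross(up,d)
def w(th):
    Rm=Ro.from_rotvec(ax*np.radians(th))*mugR(psi);b=min(1,th/90)
    return pose(Rm,np.array([.566,-.034,.15+.1*(1-b)])-.045*d,MOUTH,60)
rows([w(40),w(70)],[9,6],-1)
"
```

```text
t 5.87 q [ 0.173 -0.38   2.36  -0.38   0.737 -0.819] p [0.4487 0.034  0.2622] 
 [[-0.814, 0.343, 0.468], [0.298, 0.939, -0.171], [-0.498, -0.0, -0.867]] F [ 0.3  0.2 -4.1] w 0.124 g 97.8
[[-0.06, -0.04, 0.05, -0.45, 0.52, 0.26, -1], [-0.07, -0.05, 0.04, -0.45, 0.53, 0.27, -1], [-0.06, -0.04, 0.03, -0.45, 0.52, 0.26, -1], [-0.07, -0.05, 0.03, -0.45, 0.52, 0.27, -1], [-0.08, -0.04, 0.02, -0.46, 0.52, 0.26, -1]]
[[-0.07, -0.04, 0.02, -0.45, 0.53, 0.27, -1], [-0.08, -0.04, 0.01, -0.45, 0.52, 0.26, -1], [-0.08, -0.04, 0, -0.45, 0.52, 0.27, -1], [-0.08, -0.04, -0, -0.45, 0.52, 0.26, -1], [-0.15, -0.15, 0.04, -0.51, 0.59, 0.3, -1]]
[[-0.15, -0.14, 0.02, -0.51, 0.59, 0.29, -1], [-0.16, -0.14, 0, -0.51, 0.59, 0.3, -1], [-0.17, -0.14, -0.01, -0.51, 0.59, 0.29, -1], [-0.16, -0.13, -0.03, -0.51, 0.59, 0.3, -1], [-0.17, -0.12, -0.05, -0.51, 0.59, 0.29, -1]]
end [ 0.479  -0.0128  0.2424] [-0.5   0.14  2.08  0.78  1.47 -1.79]
```

View pics/c4.png

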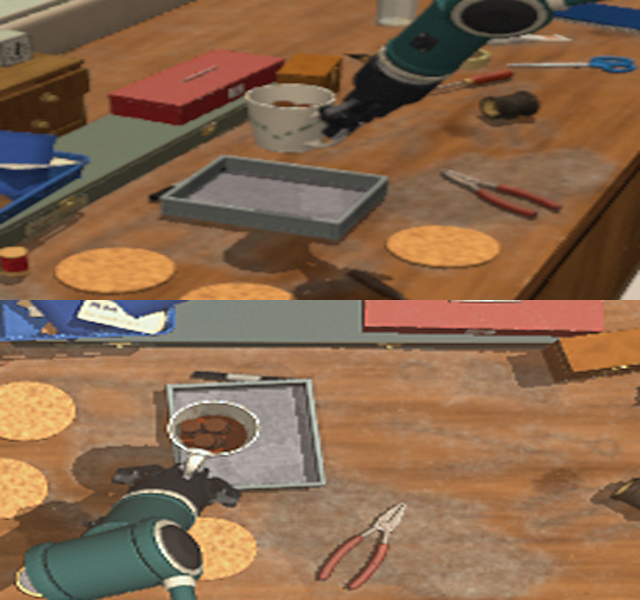

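The mug is held upright over the left part of the tray (top crop (213,430)), with the feet still inside. Now I'll tip it.

Call:
jog_arm([
  [[-0.06,-0.04,0.05,-0.45,0.52,0.26,-1],[-0.07,-0.05,0.04,-0.45,0.53,0.27,-1],[-0.06,-0.04,0.03,-0.45,0.52,0.26,-1],[-0.07,-0.05,0.03,-0.45,0.52,0.27,-1],[-0.08,-0.04,0.02,-0.46,0.52,0.26,-1]],
])

```text
time: 6.38
tool_pos: [0.4579, 0.0224, 0.2612]
tcp_rot: [0.597, 2.775, 0.316]
wrist_force: [-0.8, -0.4, -4.0]
width: 0.127
grip_force: 97.9
```

Call:
jog_arm([
  [[-0.07,-0.04,0.02,-0.45,0.53,0.27,-1],[-0.08,-0.04,0.01,-0.45,0.52,0.26,-1],[-0.08,-0.04,0,-0.45,0.52,0.27,-1],[-0.08,-0.04,0,-0.45,0.52,0.26,-1],[-0.15,-0.15,0.04,-0.51,0.59,0.3,-1]],
])

```text
time: 6.8
tool_pos: [0.4674, 0.0088, 0.2576]
tcp_rot: [0.738, 2.894, 0.81]
wrist_force: [-0.3, 0.0, -3.5]
width: 0.123
grip_force: 98.0
```

Call:
jog_arm([
  [[-0.15,-0.14,0.02,-0.51,0.59,0.29,-1],[-0.16,-0.14,0,-0.51,0.59,0.3,-1],[-0.17,-0.14,-0.01,-0.51,0.59,0.29,-1],[-0.16,-0.13,-0.03,-0.51,0.59,0.3,-1],[-0.17,-0.12,-0.05,-0.51,0.59,0.29,-1]],
])

```text
time: 7.22
tool_pos: [0.4792, -0.0175, 0.2413]
tcp_rot: [-0.77, -2.54, -1.227]
wrist_force: [-0.5, 0.4, -4.2]
width: 0.123
grip_force: 98.2
```

```bash
cat >> h.py <<'E'
psi,al=-20,-45
az=np.radians(psi+al);dd=np.array([np.cos(az),np.sin(az),0]);ax=np.cross([0,0,1.],dd)
def w(th,z0=.15):
    Rm=Ro.from_rotvec(ax*np.radians(th))*mugR(psi);b=min(1,th/90)
    return pose(Rm,np.array([.566,-.034,z0+.1*(1-b)])-.045*dd,MOUTH,60)
E
python3 -c "
from h import *
s=log()
rows([w(90),w(104),w(120)],[5,10,10],-1)
"
```

```text
t 7.22 q [-0.504  0.146  2.076  0.774  1.467 -1.796] p [ 0.4792 -0.0175  0.2413] 
 [[-0.839, 0.543, 0.031], [0.361, 0.515, 0.777], [0.406, 0.664, -0.628]] F [-0.5  0.4 -4.2] w 0.123 g 98.2
[[-0.16, -0.12, 0, -0.4, 0.48, 0.23, -1], [-0.16, -0.11, -0.01, -0.41, 0.47, 0.23, -1], [-0.16, -0.11, -0.03, -0.4, 0.48, 0.22, -1], [-0.17, -0.11, -0.04, -0.4, 0.48, 0.23, -1], [-0.16, -0.1, -0.05, -0.41, 0.48, 0.23, -1]]
[[-0.04, -0.01, -0.04, -0.14, 0.16, 0.08, -1], [-0.04, -0.01, -0.04, -0.15, 0.17, 0.08, -1], [-0.03, -0.01, -0.05, -0.14, 0.16, 0.09, -1], [-0.04, -0.01, -0.04, -0.14, 0.17, 0.08, -1], [-0.04, -0.01, -0.04, -0.14, 0.16, 0.08, -1]]
[[-0.03, -0.01, -0.05, -0.15, 0.17, 0.08, -1], [-0.04, -0.01, -0.04, -0.14, 0.16, 0.09, -1], [-0.03, -0, -0.05, -0.14, 0.17, 0.08, -1], [-0.03, -0.01, -0.05, -0.14, 0.16, 0.08, -1], [-0.04, -0, -0.04, -0.15, 0.17, 0.08, -1]]
[[-0.04, -0.02, -0.05, -0.16, 0.19, 0.09, -1], [-0.05, -0.01, -0.04, -0.17, 0.19, 0.1, -1], [-0.04, -0.01, -0.05, -0.16, 0.18, 0.09, -1], [-0.04, -0.01, -0.05, -0.16, 0.19, 0.1, -1], [-0.04, -0.01, -0.05, -0.16, 0.19, 0.09, -1]]
[[-0.04, -0.01, -0.06, -0.17, 0.19, 0.1, -1], [-0.04, -0.01, -0.05, -0.16, 0.19, 0.09, -1], [-0.04, -0.01, -0.05, -0.16, 0.18, 0.1, -1], [-0.04, -0, -0.06, -0.17, 0.19, 0.09, -1], [-0.03, -0.01, -0.05, -0.16, 0.19, 0.1, -1]]
end [ 0.5034 -0.0651  0.2035] [-0.61  0.68  1.9   1.03  2.03 -1.76]
```

Call:
jog_arm([
  [[-0.16,-0.12,0,-0.4,0.48,0.23,-1],[-0.16,-0.11,-0.01,-0.41,0.47,0.23,-1],[-0.16,-0.11,-0.03,-0.4,0.48,0.22,-1],[-0.17,-0.11,-0.04,-0.4,0.48,0.23,-1],[-0.16,-0.1,-0.05,-0.41,0.48,0.23,-1]],
])

```text
time: 7.63
tool_pos: [0.4898, -0.0352, 0.2194]
tcp_rot: [-0.746, -2.161, -1.465]
wrist_force: [-0.5, 1.0, -3.1]
width: 0.122
grip_force: 98.4
```

Call:
jog_arm([
  [[-0.04,-0.01,-0.04,-0.14,0.16,0.08,-1],[-0.04,-0.01,-0.04,-0.15,0.17,0.08,-1],[-0.03,-0.01,-0.05,-0.14,0.16,0.09,-1],[-0.04,-0.01,-0.04,-0.14,0.17,0.08,-1],[-0.04,-0.01,-0.04,-0.14,0.16,0.08,-1]],
])

```text
time: 8.05
tool_pos: [0.4935, -0.041, 0.2184]
tcp_rot: [-0.733, -2.026, -1.535]
wrist_force: [1.0, 0.8, -3.2]
width: 0.123
grip_force: 98.5
```

Call:
jog_arm([
  [[-0.03,-0.01,-0.05,-0.15,0.17,0.08,-1],[-0.04,-0.01,-0.04,-0.14,0.16,0.09,-1],[-0.03,0,-0.05,-0.14,0.17,0.08,-1],[-0.03,-0.01,-0.05,-0.14,0.16,0.08,-1],[-0.04,0,-0.04,-0.15,0.17,0.08,-1]],
])

```text
time: 8.47
tool_pos: [0.4969, -0.0484, 0.2152]
tcp_rot: [-0.722, -1.884, -1.598]
wrist_force: [-0.5, 0.2, -3.8]
width: 0.126
grip_force: 98.5
```

```bash
python3 -c "
from h import *
s=log()
p,d=viewer.read_camera('side');p2,d2=viewer.read_camera('top')
cv2.imwrite('pics/c5.png',np.vstack([cv2.resize(p[100:280,170:400],(640,300),interpolation=2),cv2.resize(p2[130:310,200:430],(640,300),interpolation=2)]))
"
```

```text
t 8.47 q [-0.596  0.523  1.946  0.944  1.854 -1.802] p [ 0.4969 -0.0484  0.2152] 
 [[-0.698, 0.712, -0.073], [0.044, 0.144, 0.989], [0.714, 0.687, -0.132]] F [-0.5  0.2 -3.8] w 0.126 g 98.5
```

View pics/c5.png

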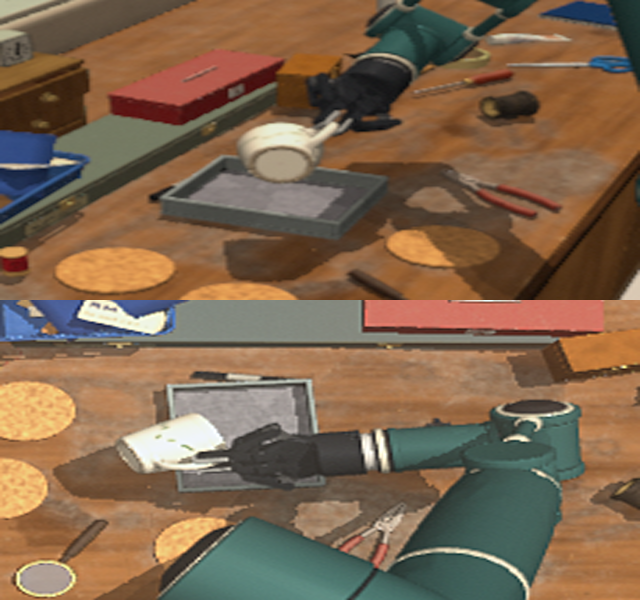

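The mug is tipped past level with its mouth over the tray (top crop (218,440)). The weight reading says the feet are still inside, so I'll tip further.

Call:
jog_arm([
  [[-0.04,-0.02,-0.05,-0.16,0.19,0.09,-1],[-0.05,-0.01,-0.04,-0.17,0.19,0.1,-1],[-0.04,-0.01,-0.05,-0.16,0.18,0.09,-1],[-0.04,-0.01,-0.05,-0.16,0.19,0.1,-1],[-0.04,-0.01,-0.05,-0.16,0.19,0.09,-1]],
])

```text
time: 8.98
tool_pos: [0.5005, -0.0559, 0.2099]
tcp_rot: [-0.706, -1.724, -1.661]
wrist_force: [-0.5, -1.1, -2.8]
width: 0.121
grip_force: 98.6
```

Call:
jog_arm([
  [[-0.04,-0.01,-0.06,-0.17,0.19,0.1,-1],[-0.04,-0.01,-0.05,-0.16,0.19,0.09,-1],[-0.04,-0.01,-0.05,-0.16,0.18,0.1,-1],[-0.04,0,-0.06,-0.17,0.19,0.09,-1],[-0.03,-0.01,-0.05,-0.16,0.19,0.1,-1]],
])

```text
time: 9.4
tool_pos: [0.5038, -0.0635, 0.2043]
tcp_rot: [-0.69, -1.562, -1.714]
wrist_force: [0.2, 0.2, -2.7]
width: 0.126
grip_force: 98.6
```

Call:
jog_arm([
  [[0,0,0,0,0,0,-1],[0,0,0,0,0,0,-1],[0,0,0,0,0,0,-1],[0,0,0,0,0,0,-1],[0,0,0,0,0,0,-1]],
])

```text
time: 9.82
tool_pos: [0.5038, -0.0633, 0.2048]
tcp_rot: [-0.69, -1.567, -1.713]
wrist_force: [-0.0, -0.4, -2.8]
width: 0.121
grip_force: 98.6
```

```bash
python3 -c "
from h import *
s=log()
p,d=viewer.read_camera('side');p2,d2=viewer.read_camera('top')
cv2.imwrite('pics/c6.png',np.vstack([cv2.resize(p[100:280,170:400],(640,300),interpolation=2),cv2.resize(p2[130:310,200:430],(640,300),interpolation=2)]))
"
```

```text
t 9.82 q [-0.61   0.678  1.902  1.028  2.026 -1.76 ] p [ 0.5038 -0.0633  0.2048] 
 [[-0.61, 0.789, -0.073], [-0.143, -0.019, 0.989], [0.779, 0.614, 0.125]] F [-0.  -0.4 -2.8] w 0.121 g 98.6
```

View pics/c6.png

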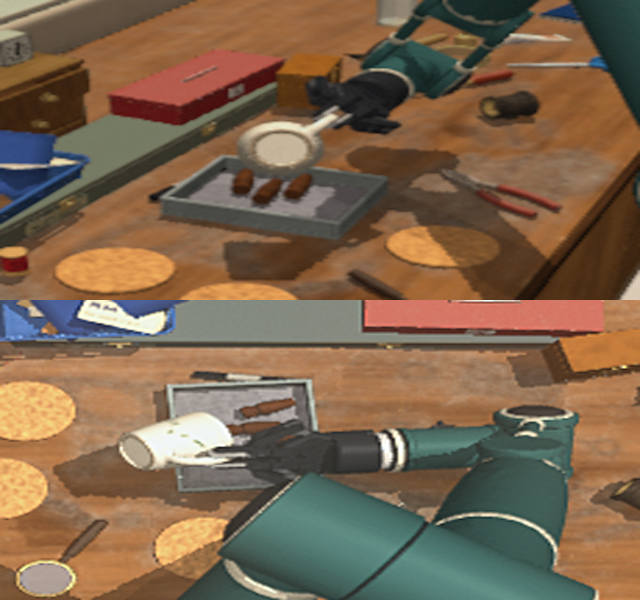

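All three feet lie in the tray (side crop (243,182), (266,190), (298,186)), and the wrist weight has dropped to the bare mug's. Next I'll bring the mug upright while raising it and carry it to the mat.

```bash
python3 -c "
from h import *
hi=pose(mugR(18),np.array([.6273,.2283,.15]),BASE,60)
a,b,q=rows([w(100,.19),w(50,.19),w(5,.17),hi],[5,10,10,10],-1)
rows([pose(mugR(18),np.array([.6273,.2283,.03]),BASE,60)],[5],-1,(a,b))
"
```

```text
[[0.29, 0.16, 0.16, 0.4, -0.47, -0.23, -1], [0.29, 0.18, 0.14, 0.41, -0.47, -0.24, -1], [0.3, 0.18, 0.12, 0.4, -0.47, -0.23, -1], [0.29, 0.2, 0.1, 0.4, -0.47, -0.23, -1], [0.29, 0.21, 0.07, 0.41, -0.47, -0.23, -1]]
[[0.17, 0.07, 0.16, 0.51, -0.59, -0.29, -1], [0.18, 0.08, 0.14, 0.51, -0.59, -0.3, -1], [0.18, 0.1, 0.12, 0.51, -0.59, -0.29, -1], [0.19, 0.1, 0.11, 0.51, -0.59, -0.3, -1], [0.19, 0.12, 0.09, 0.51, -0.59, -0.29, -1]]
[[0.19, 0.13, 0.07, 0.51, -0.59, -0.3, -1], [0.19, 0.14, 0.06, 0.51, -0.59, -0.29, -1], [0.19, 0.14, 0.03, 0.51, -0.59, -0.3, -1], [0.18, 0.16, 0.02, 0.51, -0.59, -0.29, -1], [0.18, 0.16, -0.01, 0.51, -0.59, -0.3, -1]]
[[0.08, 0.03, 0.08, 0.46, -0.53, -0.26, -1], [0.09, 0.03, 0.08, 0.46, -0.53, -0.27, -1], [0.09, 0.04, 0.07, 0.46, -0.53, -0.26, -1], [0.09, 0.05, 0.07, 0.46, -0.53, -0.27, -1], [0.09, 0.05, 0.05, 0.46, -0.53, -0.26, -1]]
[[0.1, 0.06, 0.05, 0.45, -0.53, -0.27, -1], [0.09, 0.06, 0.04, 0.46, -0.53, -0.26, -1], [0.1, 0.07, 0.03, 0.46, -0.53, -0.27, -1], [0.1, 0.07, 0.03, 0.46, -0.53, -0.26, -1], [0.09, 0.08, 0.01, 0.46, -0.53, -0.27, -1]]
[[-0, 0.58, 0.14, -0.25, -0.04, -0.59, -1], [-0.04, 0.57, 0.15, -0.25, -0.03, -0.58, -1], [-0.08, 0.57, 0.17, -0.25, -0.04, -0.59, -1], [-0.1, 0.56, 0.18, -0.25, -0.04, -0.58, -1], [-0.14, 0.54, 0.2, -0.25, -0.04, -0.59, -1]]
[[-0.17, 0.53, 0.21, -0.25, -0.03, -0.59, -1], [-0.21, 0.51, 0.23, -0.25, -0.04, -0.58, -1], [-0.23, 0.5, 0.24, -0.25, -0.04, -0.59, -1], [-0.26, 0.47, 0.25, -0.25, -0.04, -0.59, -1], [-0.29, 0.44, 0.27, -0.25, -0.03, -0.58, -1]]
end [0.5335 0.1977 0.2587] [ 0.31 -0.14  2.19  0.    0.57 -1.58]
!! 1 0.0 [ 0.4   0.    0.69 -0.   -0.   -0.  ] [ 0.92 -0.79  0.31 -1.02 -1.51  0.18]
[[0.4, 0, 0.69, -0, -0, -0, -1], [0.4, 0, 0.7, -0, -0, -0, -1], [0.4, 0, 0.69, -0, -0, -0, -1], [0.4, 0, 0.69, -0, -0, -0, -1], [0.4, 0, 0.69, -0, -0, -0, -1]]
end [0.5334 0.1976 0.1389] [ 0.31  0.03  2.29  0.01  0.3  -1.58]
```

Call:
jog_arm([
  [[0.29,0.16,0.16,0.4,-0.47,-0.23,-1],[0.29,0.18,0.14,0.41,-0.47,-0.24,-1],[0.3,0.18,0.12,0.4,-0.47,-0.23,-1],[0.29,0.2,0.1,0.4,-0.47,-0.23,-1],[0.29,0.21,0.07,0.41,-0.47,-0.23,-1]],
])

```text
time: 10.33
tool_pos: [0.4944, -0.0459, 0.2565]
tcp_rot: [-0.732, -1.966, -1.561]
wrist_force: [-0.4, -1.0, -2.6]
width: 0.124
grip_force: 98.4
```

Call:
jog_arm([
  [[0.17,0.07,0.16,0.51,-0.59,-0.29,-1],[0.18,0.08,0.14,0.51,-0.59,-0.3,-1],[0.18,0.1,0.12,0.51,-0.59,-0.29,-1],[0.19,0.1,0.11,0.51,-0.59,-0.3,-1],[0.19,0.12,0.09,0.51,-0.59,-0.29,-1]],
])

```text
time: 10.75
tool_pos: [0.4813, -0.0187, 0.2767]
tcp_rot: [-0.76, -2.452, -1.289]
wrist_force: [-0.9, 1.0, -1.7]
width: 0.121
grip_force: 98.2
```

Call:
jog_arm([
  [[0.19,0.13,0.07,0.51,-0.59,-0.3,-1],[0.19,0.14,0.06,0.51,-0.59,-0.29,-1],[0.19,0.14,0.03,0.51,-0.59,-0.3,-1],[0.18,0.16,0.02,0.51,-0.59,-0.29,-1],[0.18,0.16,-0.01,0.51,-0.59,-0.3,-1]],
])

```text
time: 11.17
tool_pos: [0.4684, 0.0087, 0.297]
tcp_rot: [-0.756, -2.902, -0.918]
wrist_force: [-0.2, 1.0, -3.0]
width: 0.12
grip_force: 98.1
```

Call:
jog_arm([
  [[0.08,0.03,0.08,0.46,-0.53,-0.26,-1],[0.09,0.03,0.08,0.46,-0.53,-0.27,-1],[0.09,0.04,0.07,0.46,-0.53,-0.26,-1],[0.09,0.05,0.07,0.46,-0.53,-0.27,-1],[0.09,0.05,0.05,0.46,-0.53,-0.26,-1]],
])

```text
time: 11.58
tool_pos: [0.4607, 0.0241, 0.2901]
tcp_rot: [0.624, 2.811, 0.42]
wrist_force: [-0.3, -0.5, -2.3]
width: 0.122
grip_force: 98.1
```

Call:
jog_arm([
  [[0.1,0.06,0.05,0.45,-0.53,-0.27,-1],[0.09,0.06,0.04,0.46,-0.53,-0.26,-1],[0.1,0.07,0.03,0.46,-0.53,-0.27,-1],[0.1,0.07,0.03,0.46,-0.53,-0.26,-1],[0.09,0.08,0.01,0.46,-0.53,-0.27,-1]],
])

```text
time: 12.0
tool_pos: [0.4532, 0.0394, 0.2834]
tcp_rot: [0.487, 2.633, -0.031]
wrist_force: [-1.0, 0.1, -2.3]
width: 0.124
grip_force: 98.0
```

```bash
python3 -c "
from h import *
s=log()
hi=pose(mugR(18),np.array([.6273,.2283,.12]),BASE,60)
rows([hi],[10],-1)
"
```

```text
t 12.0 q [ 0.127 -0.383  2.308 -0.224  0.792 -0.954] p [0.4532 0.0394 0.2834] 
 [[-0.832, 0.344, 0.436], [0.334, 0.937, -0.103], [-0.444, 0.059, -0.894]] F [-1.   0.1 -2.3] w 0.124 g 98.0
[[0.03, 0.58, 0.22, -0.25, -0.04, -0.59, -1], [0, 0.57, 0.24, -0.25, -0.04, -0.58, -1], [-0.03, 0.56, 0.26, -0.26, -0.04, -0.59, -1], [-0.07, 0.55, 0.27, -0.25, -0.04, -0.58, -1], [-0.09, 0.55, 0.28, -0.25, -0.03, -0.59, -1]]
[[-0.13, 0.52, 0.3, -0.25, -0.04, -0.59, -1], [-0.17, 0.51, 0.32, -0.26, -0.04, -0.58, -1], [-0.19, 0.49, 0.32, -0.25, -0.04, -0.59, -1], [-0.22, 0.47, 0.35, -0.25, -0.04, -0.59, -1], [-0.24, 0.44, 0.35, -0.25, -0.04, -0.58, -1]]
end [0.5334 0.1977 0.2287] [ 0.31 -0.1   2.22  0.    0.5  -1.58]
```

Call:
jog_arm([
  [[0.03,0.58,0.22,-0.25,-0.04,-0.59,-1],[0,0.57,0.24,-0.25,-0.04,-0.58,-1],[-0.03,0.56,0.26,-0.26,-0.04,-0.59,-1],[-0.07,0.55,0.27,-0.25,-0.04,-0.58,-1],[-0.09,0.55,0.28,-0.25,-0.03,-0.59,-1]],
])

```text
time: 12.42
tool_pos: [0.4932, 0.1194, 0.2556]
tcp_rot: [0.032, 2.647, 0.044]
wrist_force: [1.1, -0.2, -3.4]
width: 0.125
grip_force: 98.1
```

Call:
jog_arm([
  [[-0.13,0.52,0.3,-0.25,-0.04,-0.59,-1],[-0.17,0.51,0.32,-0.26,-0.04,-0.58,-1],[-0.19,0.49,0.32,-0.25,-0.04,-0.59,-1],[-0.22,0.47,0.35,-0.25,-0.04,-0.59,-1],[-0.24,0.44,0.35,-0.25,-0.04,-0.58,-1]],
])

```text
time: 12.83
tool_pos: [0.5335, 0.1982, 0.2283]
tcp_rot: [-0.415, 2.592, 0.113]
wrist_force: [-0.1, 0.8, -2.5]
width: 0.123
grip_force: 98.1
```

Call:
jog_arm([
  [[0,0,0,0,0,0,-1],[0,0,0,0,0,0,-1],[0,0,0,0,0,0,-1],[0,0,0,0,0,0,-1],[0,0,0,0,0,0,-1]],
])

```text
time: 13.25
tool_pos: [0.5346, 0.1974, 0.2301]
tcp_rot: [-0.409, 2.589, 0.112]
wrist_force: [0.6, 0.3, -3.3]
width: 0.128
grip_force: 98.1
```

```bash
python3 -c "
from h import *
s=log()
p,d=viewer.read_camera('side');p2,d2=viewer.read_camera('top')
cv2.imwrite('pics/c7.png',np.vstack([cv2.resize(p[150:330,120:350],(640,300),interpolation=2),cv2.resize(p2[130:310,120:350],(640,300),interpolation=2)]))
# rim plane tilt and centre from top depth
c=viewer.camera_params('top');R=np.array(c['R']);t=np.array(c['t'])
v,u=np.mgrid[:420,:560];W=(np.stack([(u-c['cx'])/c['fx']*d2,(v-c['cy'])/c['fy']*d2,d2],-1)-t)@R
h=cv2.cvtColor(p2,cv2.COLOR_BGR2HSV);Rm=mugR(18);mc=np.array([.6273,.2283])
r=np.hypot(W[...,0]-mc[0],W[...,1]-mc[1]);m=(h[...,1]<75)&(h[...,2]>110)&(W[...,2]>.195)&(W[...,2]<.24)&(r<.06)
Q=W[m];A=np.c_[Q[:,:2]-mc,np.ones(len(Q))];k=np.linalg.lstsq(A,Q[:,2],rcond=None)[0]
print('rim',len(Q),k,'ext',Q.min(0),Q.max(0))
rows([pose(mugR(18),np.array([.6273,.2283,.03]),BASE,60)],[5],-1)
"
```

```text
t 13.25 q [ 0.308 -0.104  2.216  0.01   0.504 -1.584] p [0.5346 0.1974 0.2301] 
 [[-0.823, -0.309, 0.476], [-0.266, 0.951, 0.156], [-0.501, 0.002, -0.865]] F [ 0.6  0.3 -3.3] w 0.128 g 98.1
rim 253 [-0.00131305 -0.00971888  0.20988389] ext [0.5712267  0.18550774 0.19509642] [0.67683099 0.2759932  0.22304067]
[[0.31, 0, 0.52, 0, 0, -0, -1], [0.32, 0.01, 0.53, 0.01, 0.01, -0, -1], [0.31, 0, 0.52, -0, 0, -0.01, -1], [0.31, 0.01, 0.52, 0, 0.01, 0, -1], [0.31, 0, 0.53, 0, -0, 0, -1]]
end [0.5335 0.1978 0.1387] [ 0.31  0.03  2.29  0.01  0.3  -1.58]
```

View pics/c7.png

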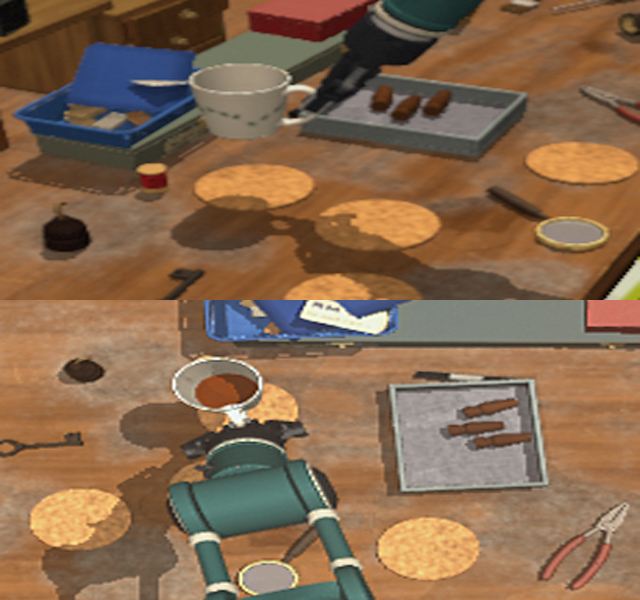

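The three feet are in the tray (top crop (490,408), (475,428), (500,440)). The mug is empty and level above the chosen mat. Now I'll lower it.

Call:
jog_arm([
  [[0.31,0,0.52,0,0,0,-1],[0.32,0.01,0.53,0.01,0.01,0,-1],[0.31,0,0.52,0,0,0,-1],[0.31,0.01,0.52,0,0.01,0,-1],[0.31,0,0.53,0,0,0,-1]],
])

```text
time: 13.77
tool_pos: [0.5338, 0.198, 0.1382]
tcp_rot: [-0.409, 2.59, 0.111]
wrist_force: [0.2, -0.3, -2.9]
width: 0.127
grip_force: 98.3
```

Call:
jog_arm([
  [[0.05,0,0.09,0,0,0,-1],[0.05,0,0.09,0,0,0,-1],[0.05,0,0.09,0,0,0,-1],[0.05,0,0.09,0,0,0,-1],[0.05,0,0.09,0,0,0,-1]],
])

```text
time: 14.18
tool_pos: [0.535, 0.1986, 0.1243]
tcp_rot: [-0.41, 2.588, 0.111]
wrist_force: [0.3, -0.1, -2.8]
width: 0.12
grip_force: 98.1
```

```bash
python3 -c "
from h import *
s=log()
print('target z at contact',pose(mugR(18),np.array([.6273,.2283,.006]),BASE,60)[0])
p,d=viewer.read_camera('side')
cv2.imwrite('pics/c8.png',cv2.resize(p[190:290,160:290],(650,500),interpolation=2))
"
```

```text
t 14.18 q [ 0.31   0.062  2.292  0.01   0.261 -1.583] p [0.535  0.1986 0.1243] 
 [[-0.823, -0.309, 0.477], [-0.267, 0.951, 0.156], [-0.502, 0.001, -0.865]] F [ 0.3 -0.1 -2.8] w 0.12 g 98.1
target z at contact [0.53343072 0.19780002 0.11476537]
```

View pics/c8.png

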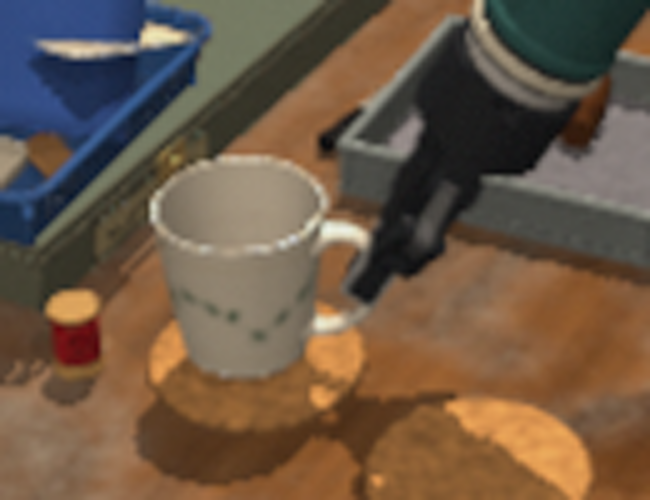

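The mug hangs upright about 10 mm above the mat's centre (crop (248,360)). I'll lower it slowly and watch the force.

Call:
jog_arm([
  [[0.02,0,0.04,0,0,0,-1],[0.02,0,0.04,0,0,0,-1],[0.02,0,0.04,0,0,0,-1],[0.02,0,0.04,0,0,0,-1],[0.02,0,0.04,0,0,0,-1]],
])

```text
time: 14.65
tool_pos: [0.5344, 0.1984, 0.1163]
tcp_rot: [-0.41, 2.59, 0.111]
wrist_force: [-0.1, 0.1, -1.9]
width: 0.126
grip_force: 98.1
```

Call:
jog_arm([
  [[0.01,0,0.02,0,0,0,-1],[0.01,0,0.02,0,0,0,-1],[0.01,0,0.02,0,0,0,-1],[0,0,0,0,0,0,-1],[0,0,0,0,0,0,-1]],
])

```text
time: 15.07
tool_pos: [0.5349, 0.1985, 0.1147]
tcp_rot: [-0.41, 2.589, 0.111]
wrist_force: [-0.9, -0.5, -0.6]
width: 0.127
grip_force: 98.6
```

Call:
jog_arm([
  [[0.01,0,0.01,0,0,0,-1],[0.01,0,0.01,0,0,0,-1],[0,0,0,0,0,0,-1],[0,0,0,0,0,0,-1],[0,0,0,0,0,0,-1]],
])

```text
time: 15.48
tool_pos: [0.5349, 0.1986, 0.1146]
tcp_rot: [-0.41, 2.588, 0.111]
wrist_force: [-3.9, -1.9, 5.7]
width: 0.126
grip_force: 99.6
```

Call:
jog_arm([
  [[0,0,0,0,0,0,-1],[0,0,0,0,0,0,-1],[0,0,0,0,0,0,-0.7],[0,0,0,0,0,0,-0.65],[0,0,0,0,0,0,-0.6]],
], force=20)

```text
time: 15.9
tool_pos: [0.5345, 0.1984, 0.1136]
tcp_rot: [-0.41, 2.59, 0.111]
wrist_force: [-0.6, 0.3, 0.8]
width: 0.196
grip_force: 0.0
```

Call:
jog_arm([
  [[0,0,0,0,0,0,-0.4],[0,0,0,0,0,0,-0.2],[0,0,0,0,0,0,0.1],[0,0,0,0,0,0,0.4],[0,0,0,0,0,0,0.4]],
])

```text
time: 16.32
tool_pos: [0.5342, 0.1983, 0.1134]
tcp_rot: [-0.41, 2.59, 0.111]
wrist_force: [-0.1, -0.1, 0.0]
width: 0.697
grip_force: 0.0
```

Call:
jog_arm([
  [[0,0,0,0,0,0,0.4],[0,0,0,0,0,0,0.4],[0,0,-0.1,0,0,0,0.4],[0,0,-0.2,0,0,0,0.4],[0,0,-0.3,0,0,0,0.4]],
])

```text
time: 16.73
tool_pos: [0.5251, 0.1954, 0.1289]
tcp_rot: [-0.41, 2.592, 0.111]
wrist_force: [0.9, -0.1, -0.6]
width: 0.704
grip_force: 0.0
```

Call:
jog_arm([
  [[0,0,-0.5,0,0,0,0.4],[0,0,-0.8,0,0,0,0.4],[0,0,-0.8,0,0,0,0.4],[0,0,-0.8,0,0,0,0.4],[0,0,-0.8,0,0,0,0.4]],
])

```text
time: 17.15
tool_pos: [0.4719, 0.178, 0.2267]
tcp_rot: [-0.41, 2.59, 0.111]
wrist_force: [-0.4, 0.8, 0.9]
width: 0.701
grip_force: 0.0
```

Call:
jog_arm([
  [[0,0,-0.5,0,0,0,0.4],[0,0,-0.2,0,0,0,0.4],[0,0,0,0,0,0,0.4],[0,0,0,0,0,0,0.4],[0,0,0,0,0,0,0.4]],
])

```text
time: 17.57
tool_pos: [0.4626, 0.1749, 0.2423]
tcp_rot: [-0.41, 2.592, 0.111]
wrist_force: [-0.3, -0.2, -0.2]
width: 0.699
grip_force: 0.0
```

```bash
python3 -c "
from h import *
s=log()
p,d=viewer.read_camera('side');p2,d2=viewer.read_camera('top')
cv2.imwrite('pics/c9.png',np.vstack([cv2.resize(p[150:330,120:350],(640,300),interpolation=2),cv2.resize(p2[130:310,120:350],(640,300),interpolation=2)]))
"
```

```text
t 17.57 q [ 0.309 -0.288  2.337  0.006  0.57  -1.579] p [0.4626 0.1749 0.2423] 
 [[-0.825, -0.309, 0.474], [-0.268, 0.951, 0.155], [-0.498, 0.001, -0.867]] F [-0.3 -0.2 -0.2] w 0.699 g 0.0
```

View pics/c9.png

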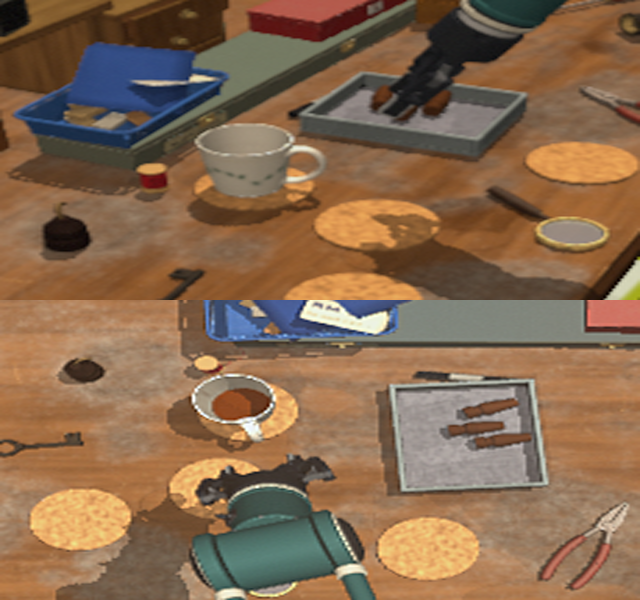

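The mug stands upright on the chosen mat (side crop (250,165)). All three feet are in the tray, and the gripper is clear of everything.

```bash
python3 -c "
from h import *
print(bot.finish_job())"
```

```text
the job is handed in; nothing more can be done
None
```

All three feet are in the tray, the empty mug stands upright on the farthest cork mat, and the job was handed in at about 18 s of the 58 s allowed.

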